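# Close the dry-goods tin with its double lid, then lift off the outer cover alone

### The job

Pick up the nested double lid (inner lid and outer cover together), turn it to match the tin and lower it on until both lids are fully home on the tin, then let go. Then lift the outer cover off alone, leaving the inner lid seated and undisturbed in the tin, so that its fit can be seen; finish while still holding the cover still and roughly level in the gripper, with its whole rim higher than the top of the inner lid's knob. Never part the two lids before the inner lid is in the tin, do not drop them on, and leave the tin where it stands and the other things on the counter alone.

Things in the scene. Friction and masses are not known exactly. Their poses are not given: they have to be found in the camera images.
- tin: Open-topped oblong metal tin, upright and loose on the counter, 1 to 2 kg. Sizes in mm here and below. Outside 130 (its x) by 90 (its y) by 70 high, walls 5 thick, so the mouth is 120 by 80. Origin at the centre of its underside, z up; rim at z 70. Filled to about 30.
- inner_lid: Wooden inner lid, 0.2 kg, at first flat on the counter under the cover. Origin: centre of its underside, z up. Plug 108 by 68 to z 4, 114 by 74 to z 8 (mm), enters the tin's mouth; flange 126 (x) by 86 (y), z 8 to 12, rests on the rim: home, the origin is 62 above the tin's. Its x must lie along the tin's x (either way round). The flange carries the cover when the knob is lifted.
- knob (a point): On the inner lid's axis, z 50 mm of the inner lid, its axes. The knob is a solid wooden bar, 30 along x by 16 along y, rising from the flange to z 60 through the cover's slot. Pinch it across the 16 (along y) in its top 24, which stand above the cover's collar.
- cover: Metal cover, 0.15 kg, loose on the inner lid: nested, its origin (centre of skirt's lower edge, z up) is 2 mm above the inner lid's, same axes, with 2 of play. Skirt 146 (x) by 106 (y) outside, 138 by 98 inside, z 0 to 10; home, it passes outside the tin's rim and reaches 6 below it. Top plate z 10 to 14 with a slot 34 by 20 for the knob. Raised about 60 it is clear of the knob.
- collar (a point): On the cover's axis at z 24 mm of the cover, its axes: centre of the open rectangular collar on the cover's plate, 60 along x by 50 along y outside, walls 6 thick, z 14 to 34. The grip for the cover alone: pinch it across the 50 (along y), the inner lid's knob, 24 higher, between the fingers.
- jar: Bystander: closed round amber glass jar, 64 mm diameter, 110 mm high. Origin at the centre of its underside. Leave alone.
- bowl: Bystander: white bowl, rim 110 mm diameter, 50 mm high. Origin at the centre of its underside. Leave alone.
- scoop: Bystander: spoon-shaped scoop 180 mm long lying flat on the counter along its x. Origin about the middle of its underside. Leave alone.
Things that resemble listed ones, but are neither listed nor needed, are in the scene too. Leave any blue look-alike of the cover alone.

How it is judged:
By the outcome, as a careful person would: the job done as asked, in the order asked, and still so for the second after the job is handed in, while the arm keeps its last pose, push and grip.
It also fails if it takes over 58 s, if anything falls off the work surface, if the arm or the gripper's body presses on something with over 40 N, if the wrist force passes 120 N, or if a joint passes its speed limit or range.

### The arm

A 7-joint arm with a two-finger parallel gripper is mounted at the origin on the work surface. World frame = base frame: x ahead of the robot, y to its left, z up, the work surface at z = 0. Lengths are in mm, angles in degrees, forces in N, time in s.
With the tool pointing down it reaches from about 350 to 900 mm from the base axis. Payload 7.2 kg.
Tool frame: the origin (TCP) lies at the very end of the fingers, on their centre line; the grasp point (between the pads) lies 19 mm behind it; z points along the fingers, y is the line along which they close (so a half turn about z gives the same grasp; the last joint's range is limited). The gripper opens to 85 mm and grips with 20 to 120 N. Pads are 22 mm wide; open, the fingers measure 114 mm over their backs; the gripper's body (76 mm by 85 mm) begins 54 mm behind the grasp point. The pads swing forward as they close: fully open they stand 13 mm farther back than shut.
Start: joints at [67.655, 23.554, -0.728, 91.456, 0.321, 64.991, -4.71], TCP at [197.66, -592.924, 231.297] pointing down, gripper open.
Joint ranges: [-169.25, 169.25], [-16.82, 113.86], [-84.01, 82.57], [7.8, 145.47], [-59.2, 239.2], [7.22, 106.19], [-163.78, 163.78]. Speed limits (degrees/s): [136.94, 136.94, 172.46, 172.46, 180, 180, 180].

### API

Orientations are given as [roll, pitch, yaw] about the fixed x, y, z axes, in that order (R = Rz(yaw) Ry(pitch) Rx(roll)).
In Python, from workcell import ctrl gives the robot as it stands.
- The arm moves only by the shell command python3 -m creep 'ROWS'. ROWS is JSON, a list of rows, each an object with "translation": the shift along the world's x, y, z each as a share of 0.12 m, from -1 to 1, a list of three; "angular": the turn, a rotation vector about the world's x, y, z each as a share of 180 degrees, from -1 to 1, a list of three; "fingers": the gripper's target within -1 to 1 (shut at 1, half-way at 0, fully open at -1). In form: [{"translation": [tx, ty, tz], "angular": [wx, wy, wz], "fingers": fingers}, ...]. A call has 1 to 12 rows; each row is the pose to reach, as a shift and turn from the pose commanded when the call began, turning the shorter way round; what a row does not reach only later rows make up. A row lasts 1/12 s, in which the tool goes at most 41.7 mm and 7.16 degrees, less where a joint would pass 70% of its speed; a pose out of reach is approached as far as the arm can. A call with a number of a shift or a turn outside -1 to 1 is refused whole. A call with a gripper value outside its range is refused whole. The fingers move at their own pace and stop on an object; the grip force is fixed at half the most. Time passes only in rows, so rows that repeat a pose let the fingers close. It gives the time, the measured TCP pose, the force, the opening and the grip force at its end, in the units of the state.
- ctrl.sense(): the state, without advancing time (a new reading comes with each control period).
- ctrl.capture(name): name is "scene" or "side" or "wrist"; returns (picture, depth): 384x512x3 uint8, red, green, blue; 384x512 float32, mm along the optical axis (not along the pixel's ray), 0 where there is no reading.
- ctrl.calibration(name): a dict with "intrinsics" (3x3 intrinsics, pixels), "k1" (the pictures are not rectified: a ray, as slopes to the right and down, at radius r is drawn at 1 + k1 r^2 times it, then the intrinsics apply), "rvec" (rotation vector, rad) and "tvec" (3), from world to camera coordinates, as OpenCV has them. Camera axes: x right, y down, z forward; pixel columns grow to the right and rows downward; lengths in mm; the calibration is good to about 2 mm. A picture is of the moment at which its call begins: read the wrist's pose just before it. calibration takes no time and is no camera call; for the wrist camera it gives the pose at the moment of the call.
- ctrl.sign_off(): hands the job in; it is judged then, once.
The state is a dict: "time": time; "q": joint angles; "qvel": joint speeds; "effort": joint torques, N m; "tool_pos": TCP position; "orientation": TCP orientation; "ft_force": force on the tool from outside, world axes, zero at the start; "moment": the same for the moment, N m; "finger_gap": finger opening in mm; "finger_force": force on a finger pad.
Only numpy, scipy, OpenCV 4.12 (cv2) and the standard library are available. Lean on these libraries where they do the work, as an engineer would, in place of code of your own. Each camera call takes 0.05 s, during which the arm holds its last target. There are 200 camera calls.

## Working session

There is one attempt and no reset: what is moved stays moved. The work goes in short steps, Python scripts to look and compute and a shell command to move; the robot and the scene stay as the last step left them, time stands still between calls to the robot, and variables do not carry over. Pictures are saved under pics/ and viewed, at most 10 in all, crops included, and the job is handed in when it is done.

```bash
mkdir -p pics; cat > h.py <<'E'
import numpy as np, cv2
from workcell import ctrl
def cal(n):
    c=ctrl.calibration(n); K=np.array(c["intrinsics"],float).reshape(3,3)
    R=cv2.Rodrigues(np.array(c["rvec"],float))[0]; t=np.array(c["tvec"],float).ravel()
    return K,c["k1"],R,t
def rays(px,C):
    K,k1,R,t=C; px=np.atleast_2d(px).astype(float)
    d=np.c_[(px[:,0]-K[0,2])/K[0,0],(px[:,1]-K[1,2])/K[1,1]]; u=d.copy()
    for _ in range(20): u=d/(1+k1*(u**2).sum(1,keepdims=True))
    return np.c_[u,np.ones(len(u))]
def plane(px,z,C):
    K,k1,R,t=C; d=rays(px,C)@R; o=-R.T@t
    return o+d*((z-o[2])/d[:,2])[:,None]
def cloud(depth,C):
    h,w=depth.shape; v,u=np.mgrid[:h,:w]; px=np.c_[u.ravel(),v.ravel()]
    K,k1,R,t=C; P=(rays(px,C)*depth.ravel()[:,None]-t)@R
    P[depth.ravel()==0]=np.nan
    return P.reshape(h,w,3)
def shot(n,f):
    C=cal(n); p,d=ctrl.capture(n); cv2.imwrite(f"pics/{f}.png",p[:,:,::-1]); np.savez(f"{f}.npz",p=p,d=d,K=C[0],k1=C[1],R=C[2],t=C[3]); return p,d,C
def load(f):
    a=np.load(f"{f}.npz"); return a["p"],a["d"],(a["K"],float(a["k1"]),a["R"],a["t"])
E
python3 - <<'E'
from h import *
s=ctrl.sense(); print({k:np.round(v,1).tolist() for k,v in s.items()})
a=shot("scene","s0")[0]; b=shot("side","d0")[0]
w=shot("wrist","w0")[0]
for n in("scene","side","wrist"):
    C=cal(n); print(n,(-C[2].T@C[3]).round(), C[2][2].round(2))
cv2.imwrite("pics/a.png",cv2.resize(np.vstack([np.hstack([a,b]),np.hstack([w,w*0])])[:,:,::-1],(800,600)))
E
```

```text
{'time': 0.0, 'q': [67.7, 23.6, -0.7, 91.5, 0.3, 65.0, -4.7], 'qvel': [-0.1, 0.0, 0.0, -0.1, -0.0, -0.1, 0.0], 'effort': [0.0, -60.1, 0.7, -29.9, 0.0, 0.0, -0.0], 'tool_pos': [197.5, -592.4, 230.4], 'orientation': [-179.9, 0.0, 18.4], 'ft_force': [0.6, -0.2, 0.3], 'moment': [0.0, 0.0, 0.0], 'finger_force': 0.0, 'finger_gap': 85.5}
scene [1135. -557.  576.] [-0.65  0.54 -0.53]
side [-74. 518. 724.] [ 0.57 -0.54 -0.62]
wrist [ 268. -568.  375.] [-0.28 -0.09 -0.96]
```

View pics/a.png

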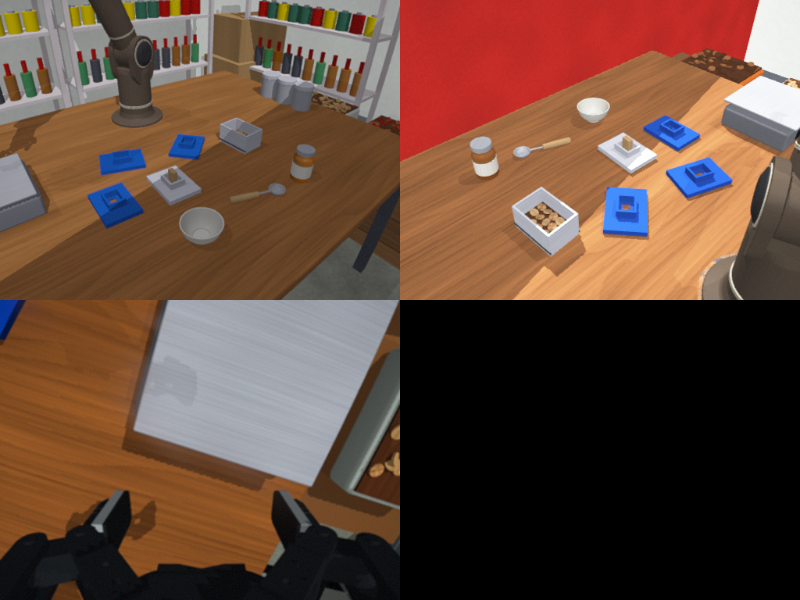

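The scene shows the white nested lid at about (222,234), the tin at (307,173), three blue look-alikes, and the bowl, jar and scoop. The side view has the lid at (291,192) and the tin at (186,280). Next I locate both from depth.

```bash
python3 - <<'E'
from h import *
seeds={"s0":{"lid":(222,234),"tin":(307,173)},"d0":{"lid":(291,192),"tin":(186,280)}}
for f in seeds:
    p,d,C=load(f); P=cloud(d,C)
    hsv=cv2.cvtColor(p,cv2.COLOR_RGB2HSV)
    m=(P[...,2]>4)&(P[...,2]<95)&(hsv[...,1]<75)
    m=m.astype(np.uint8)
    n,L,st,ce=cv2.connectedComponentsWithStats(m)
    for i in range(1,n):
        if st[i,4]<150: continue
        Q=P[L==i]; r=cv2.minAreaRect(Q[:,:2].astype(np.float32)); print(f,"c",ce[i].round(),st[i,4],"mean",np.nanmean(Q,0).round(),"rect",np.round(r[0],1),np.round(r[1],1),round(r[2],1),"z",np.nanpercentile(Q[:,2],[2,50,98]).round())
    # table check
    for k,(x,y) in seeds[f].items():
        c=P[y,x]; D=np.hypot(P[...,0]-c[0],P[...,1]-c[1])<110
        bands={"lid":[(8,24,'plate'),(30,44,'collar'),(48,70,'knob')],"tin":[(64,76,'rim')]}[k]
        for a,b,nm in bands:
            mm=D&(P[...,2]>a)&(P[...,2]<b)
            if nm!='knob': mm&=(hsv[...,1]<80)
            mm=mm.astype(np.uint8); n,L,st,ce=cv2.connectedComponentsWithStats(mm)
            i=1+np.argmax(st[1:,4]); Q=P[L==i]
            r=cv2.minAreaRect(Q[:,:2].astype(np.float32)); print("  ",f,k,nm,st[i,4],np.round(r[0],1),np.round(r[1],1),round(r[2],1),"zmed",np.median(Q[:,2]).round(1))
E
```

```text
s0 c [226.  43.] 946 mean [-1258.  1095.    55.] rect [-1104.1  1097.4] [407.6 806.1] 0.7 z [ 7. 57. 94.]
s0 c [421.  47.] 627 mean [-526. 2445.   26.] rect [-564.4 2443.3] [ 75.4 974.4] 89.6 z [ 5. 26. 48.]
s0 c [117.  58.] 585 mean [-1277.   295.    55.] rect [-1095.8   311.2] [401.7 287.3] 2.3 z [ 8. 56. 93.]
s0 c [490.  59.] 171 mean [  36. 2446.   44.] rect [  32.8 2443.3] [113.1  52.8] 2.3 z [ 6. 43. 88.]
s0 c [79. 77.] 374 mean [-1027.   -12.    48.] rect [-1037.     -8.1] [ 47.7 571.4] 68.1 z [ 7. 48. 93.]
s0 c [33. 73.] 1055 mean [-1256.  -196.    52.] rect [-1183.8  -194.6] [365.8 229.6] 88.7 z [ 6. 54. 94.]
s0 c [96. 85.] 154 mean [-790.   -3.   51.] rect [-832.5    9.9] [ 40.5 125.1] 72.6 z [ 7. 52. 93.]
s0 c [466.  99.] 168 mean [ 404. 1290.   50.] rect [ 390.5 1325.4] [ 39.9 117. ] 21.7 z [ 5. 49. 92.]
s0 c [366. 121.] 1481 mean [309. 648.  50.] rect [288.1 653.2] [284.4  67.4] 5.6 z [ 6. 51. 93.]
s0 c [175. 146.] 1641 mean [ 51. -26.  36.] rect [ 25.3 -12.6] [218.5 174.7] 65.4 z [ 7. 25. 92.]
s0 c [308. 172.] 1671 mean [459. 184.  43.] rect [450.1 193.4] [134.9  97.5] 
[... 1006 characters left out ...]
-145.   18.] rect [ 513.1 -156.8] [111.  149.9] 85.7 z [ 6. 16. 37.]
d0 c [159. 193.] 252 mean [730.  65.  10.] rect [727.9  55.4] [50.7 83.8] 1.6 z [ 4. 11. 16.]
d0 c [111. 215.] 502 mean [704. 202.  41.] rect [709.2 199.8] [63.9 31.9] 66.1 z [19. 42. 63.]
d0 c [187. 283.] 3559 mean [439. 200.  46.] rect [477.3 194.3] [103.3 199.4] 88.2 z [ 8. 47. 71.]
d0 c [413. 361.] 2147 mean [71. 34. 32.] rect [77.7 23.2] [ 72.8 159.8] 34.0 z [ 8. 15. 92.]
   d0 lid plate 1452 [ 513.1 -156.8] [111.  149.9] 85.7 zmed 16.0
   d0 lid collar 205 [ 514.7 -155.6] [52.  65.6] 86.2 zmed 35.4
   d0 lid knob 103 [ 512.6 -155.5] [18.9 31.2] 82.2 zmed 58.3
   d0 tin rim 854 [449.2 194.7] [133.9  92.2] 3.1 zmed 69.5
```

```bash
python3 -m creep '[{"translation":[0.1,0.15,0],"angular":[0,0,-0.03],"fingers":-1},{"translation":[0.25,0.35,0],"angular":[0,0,-0.06],"fingers":-1},{"translation":[0.45,0.6,0],"angular":[0,0,-0.09],"fingers":-1},{"translation":[0.66,0.9,0],"angular":[0,0,-0.124],"fingers":-1}]'
python3 -m creep '[{"translation":[0.22,0.3,0],"angular":[0,0,0],"fingers":-1},{"translation":[0.44,0.6,0],"angular":[0,0,0],"fingers":-1},{"translation":[0.66,0.9,0],"angular":[0,0,0],"fingers":-1}]'
python3 -m creep '[{"translation":[0.22,0.3,0],"angular":[0,0,0],"fingers":-1},{"translation":[0.44,0.6,0],"angular":[0,0,0],"fingers":-1},{"translation":[0.66,0.9,0],"angular":[0,0,0],"fingers":-1}]'
python3 -m creep '[{"translation":[0.22,0.3,0],"angular":[0,0,0],"fingers":-1},{"translation":[0.44,0.6,0],"angular":[0,0,0],"fingers":-1},{"translation":[0.6,0.83,0],"angular":[0,0,0],"fingers":-1},{"translation":[0.66,0.93,0],"angular":[0,0,0],"fingers":-1},{"translation":[0.66,0.93,0],"angular":[0,0,0],"fingers":-1}]'
cat > lidw.py <<'E'
from h import *
import sys
s=ctrl.sense(); print(s["time"],np.round(s["tool_pos"],1),np.round(s["orientation"],1),s["finger_gap"],np.round(s["ft_force"],1))
p,d,C=shot("wrist",sys.argv[1]); P=cloud(d,C); z0=float(sys.argv[2]); hsv=cv2.cvtColor(p,cv2.COLOR_RGB2HSV)
c=np.array([float(sys.argv[3]),float(sys.argv[4])])
for a,b,nm in [(9,23,'plate'),(31,41,'collar'),(48,70,'knob')]:
    m=(P[...,2]>a+z0)&(P[...,2]<b+z0)&(np.hypot(*(P[...,:2]-c).transpose(2,0,1))<110)
    if nm!='knob': m&=hsv[...,1]<80
    n,L,st,ce=cv2.connectedComponentsWithStats(m.astype(np.uint8))
    if n<2: continue
    i=1+np.argmax(st[1:,4]); Q=P[L==i]; r=cv2.minAreaRect(Q[:,:2].astype(np.float32)); print(nm,st[i],np.round(r[0],1),np.round(r[1],1),round(r[2],1),np.median(Q[:,2]).round(1))
E
python3 lidw.py w1 0 514 -157
```

```text
time: 0.48
tool_pos: [275.4, -486.4, 230.8]
orientation: [180.0, 0.0, -4.3]
ft_force: [1.2, -0.3, 0.4]
finger_gap: 85.5
finger_force: 0.0
time: 0.73
tool_pos: [350.2, -384.1, 231.3]
orientation: [180.0, 0.0, -3.9]
ft_force: [0.8, 0.4, 0.1]
finger_gap: 85.3
finger_force: 0.0
time: 0.98
tool_pos: [424.1, -283.3, 231.4]
orientation: [180.0, -0.0, -3.9]
ft_force: [0.9, -1.1, -0.8]
finger_gap: 85.3
finger_force: 0.0
time: 1.4
tool_pos: [504.7, -168.6, 231.1]
orientation: [-179.9, -0.0, -3.5]
ft_force: [0.7, -0.6, 0.0]
finger_gap: 85.6
finger_force: 0.0
1.4 [ 504.7 -168.6  231.1] [-179.9   -0.    -3.5] 85.57668893486807 [ 0.7 -0.6  0. ]
plate [ 199   89   97  124 8792] [ 513.2 -156.7] [106.9 145.3] 86.5 17.3
collar [ 224  129   47   55 1056] [ 513.8 -156.7] [50.  60.6] 86.1 37.3
knob [239 145  16  31 480] [ 513.8 -157.1] [15.6 30.3] 86.4 61.0
```

View pics/w1.png

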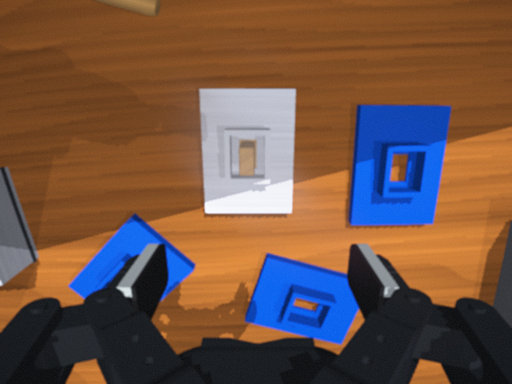

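The nested lid is centred at about (247,152), with blue look-alikes well clear of the fingers. Its position is confirmed at (513.8, -157), yaw -3.7. Descending.

```bash
python3 -m creep '[{"translation":[0,0,-0.2],"angular":[0,0,0],"fingers":-1},{"translation":[0,0,-0.5],"angular":[0,0,0],"fingers":-1},{"translation":[0,0,-0.8],"angular":[0,0,0],"fingers":-1},{"translation":[0,0,-1],"angular":[0,0,0],"fingers":-1},{"translation":[0,0,-1],"angular":[0,0,0],"fingers":-1},{"translation":[0,0,-1],"angular":[0,0,0],"fingers":-1},{"translation":[0,0,-1],"angular":[0,0,0],"fingers":-1}]'
python3 lidw.py w2 0 514 -157
```

```text
time: 2.03
tool_pos: [503.1, -174.7, 112.7]
orientation: [180.0, -0.1, -4.0]
ft_force: [0.1, 0.1, 0.4]
finger_gap: 85.2
finger_force: 0.0
2.0333 [ 503.1 -174.7  112.7] [ 1.8e+02 -1.0e-01 -4.0e+00] 85.20829518793528 [0.1 0.1 0.4]
plate [  160    83   145   179 18122] [ 513.3 -156.6] [106.8 147. ] 86.4 17.3
collar [ 196  145   71   80 2380] [ 513.6 -156.4] [49.8 60.9] 86.5 37.2
knob [ 218  170   26   47 1138] [ 514.2 -156.8] [16.1 29.7] 86.6 61.1
```

```bash
python3 -m creep '[{"translation":[0.05,0.08,0],"angular":[0,0,0],"fingers":-0.3},{"translation":[0.09,0.15,-0.1],"angular":[0,0,0],"fingers":-0.3},{"translation":[0.09,0.15,-0.2],"angular":[0,0,0],"fingers":-0.3},{"translation":[0.09,0.15,-0.3],"angular":[0,0,0],"fingers":-0.3},{"translation":[0.09,0.15,-0.3],"angular":[0,0,0],"fingers":-0.3},{"translation":[0.09,0.15,-0.3],"angular":[0,0,0],"fingers":-0.3}]'; python3 lidw.py w3 0 514 -157
```

```text
time: 2.58
tool_pos: [513.6, -154.5, 75.0]
orientation: [-180.0, 0.0, -3.8]
ft_force: [-0.3, -0.4, 0.8]
finger_gap: 55.5
finger_force: 0.0
2.5833 [ 513.6 -154.5   75. ] [-180.     0.    -3.8] 55.54775365073851 [-0.3 -0.4  0.8]
plate [  177    96   169   201 21495] [ 513.3 -156.8] [107.1 146.6] 86.6 17.3
collar [ 221  168   83   92 3118] [ 513.9 -156.8] [50.3 60.5] 86.5 37.2
knob [ 248  200   30   57 1579] [ 514.2 -156.7] [16.  30.2] 85.9 61.1
```

View pics/w3.png

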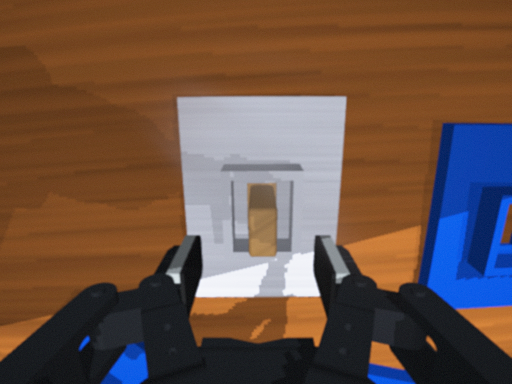

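The knob, at column 262, is about 2 mm off the finger centre at 258, so I shift y and lower to just above the collar.

```bash
python3 -m creep '[{"translation":[0,-0.018,-0.1],"angular":[0,0,0],"fingers":-0.1},{"translation":[0,-0.018,-0.2],"angular":[0,0,0],"fingers":-0.1},{"translation":[0,-0.018,-0.25],"angular":[0,0,0],"fingers":-0.1},{"translation":[0,-0.018,-0.3],"angular":[0,0,0],"fingers":-0.1},{"translation":[0,-0.018,-0.3],"angular":[0,0,0],"fingers":-0.1},{"translation":[0,-0.018,-0.3],"angular":[0,0,0],"fingers":-0.1}]'
```

```text
time: 3.13
tool_pos: [513.4, -157.7, 39.1]
orientation: [-180.0, 0.0, -3.9]
ft_force: [0.3, -0.1, -0.8]
finger_gap: 47.1
finger_force: 0.0
```

Close at this height, watching the force.

```bash
python3 -m creep '[{"translation":[0,0,0],"angular":[0,0,0],"fingers":0.3},{"translation":[0,0,0],"angular":[0,0,0],"fingers":0.5},{"translation":[0,0,0],"angular":[0,0,0],"fingers":1},{"translation":[0,0,0],"angular":[0,0,0],"fingers":1},{"translation":[0,0,0],"angular":[0,0,0],"fingers":1},{"translation":[0,0,0],"angular":[0,0,0],"fingers":1},{"translation":[0,0,0],"angular":[0,0,0],"fingers":1},{"translation":[0,0,0],"angular":[0,0,0],"fingers":1}]'
```

```text
time: 3.8
tool_pos: [513.9, -157.8, 39.8]
orientation: [180.0, -0.1, -3.9]
ft_force: [-0.4, 1.3, 5.1]
finger_gap: 14.4
finger_force: 59.7
```

```bash
python3 -m creep '[{"translation":[0,0,0.03],"angular":[0,0,0],"fingers":1},{"translation":[0,0,0.08],"angular":[0,0,0],"fingers":1},{"translation":[0,0,0.16],"angular":[0,0,0],"fingers":1},{"translation":[0,0,0.26],"angular":[0,0,0],"fingers":1},{"translation":[0,0,0.36],"angular":[0,0,0],"fingers":1},{"translation":[0,0,0.42],"angular":[0,0,0],"fingers":1},{"translation":[0,0,0.45],"angular":[0,0,0],"fingers":1},{"translation":[0,0,0.45],"angular":[0,0,0],"fingers":1}]'
python3 lidw.py w4 54 514 -157
python3 - <<'E'
from h import *
a=shot("scene","s4")[0][130:290,130:330]; b=load("w4")[0]
b=b; a=cv2.resize(a,(480,384))
cv2.imwrite("pics/b.png",cv2.resize(np.hstack([a,b])[:,:,::-1],(800,310)))
E
```

```text
time: 4.47
tool_pos: [513.8, -157.9, 94.3]
orientation: [180.0, -0.1, -3.9]
ft_force: [0.1, -0.3, -3.7]
finger_gap: 14.8
finger_force: 58.7
4.4667 [ 513.8 -157.9   94.3] [ 1.8e+02 -1.0e-01 -3.9e+00] 14.805364228650284 [ 0.1 -0.3 -3.7]
plate [  155    98   205   187 24296] [ 530.8 -158.5] [106.7 111.6] 86.1 71.7
collar [ 207  184  102   71 2703] [ 525.9 -158.4] [50.4 36.7] 86.3 91.6
knob [ 207  224  102   71 3689] [ 516.7 -155.3] [35.1 32.6] 51.8 115.5
```

View pics/b.png

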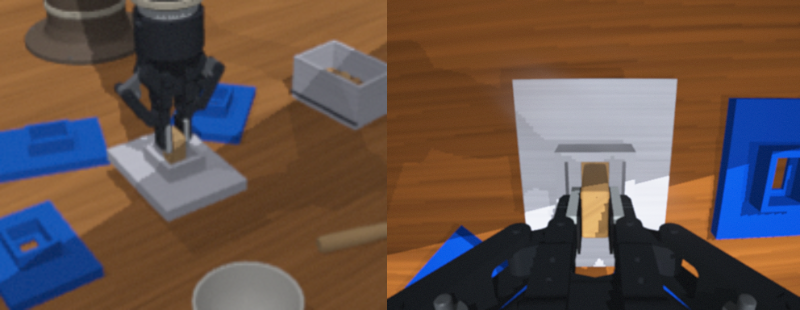

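Both lids rose together and level: the plate is up 54 mm and the wrist reads 3.7 N. I raise them further and carry towards the tin.

```bash
python3 -m creep '[{"translation":[0,0,0.1],"angular":[0,0,0],"fingers":1},{"translation":[0,0,0.25],"angular":[0,0,0],"fingers":1},{"translation":[0,0,0.4],"angular":[0,0,0],"fingers":1},{"translation":[0,0.03,0.55],"angular":[0,0,0],"fingers":1},{"translation":[-0.01,0.1,0.65],"angular":[0,0,0],"fingers":1},{"translation":[-0.03,0.22,0.65],"angular":[0,0,0.01],"fingers":1},{"translation":[-0.06,0.38,0.65],"angular":[0,0,0.02],"fingers":1},{"translation":[-0.1,0.55,0.65],"angular":[0,0,0.03],"fingers":1},{"translation":[-0.13,0.72,0.65],"angular":[0,0,0.039],"fingers":1},{"translation":[-0.16,0.87,0.65],"angular":[0,0,0.039],"fingers":1},{"translation":[-0.18,0.97,0.65],"angular":[0,0,0.039],"fingers":1},{"translation":[-0.18,1,0.65],"angular":[0,0,0.039],"fingers":1}]'
python3 -m creep '[{"translation":[-0.01,0.08,0],"angular":[0,0,0],"fingers":1},{"translation":[-0.04,0.2,0],"angular":[0,0,0],"fingers":1},{"translation":[-0.07,0.35,0],"angular":[0,0,0],"fingers":1},{"translation":[-0.1,0.5,0],"angular":[0,0,0],"fingers":1},{"translation":[-0.14,0.65,0],"angular":[0,0,0],"fingers":1},{"translation":[-0.16,0.76,0],"angular":[0,0,0],"fingers":1},{"translation":[-0.18,0.82,0],"angular":[0,0,0],"fingers":1},{"translation":[-0.18,0.82,0],"angular":[0,0,0],"fingers":1},{"translation":[-0.18,0.82,0],"angular":[0,0,0],"fingers":1},{"translation":[-0.18,0.82,0],"angular":[0,0,0],"fingers":1}]'
python3 - <<'E'
from h import *
s=ctrl.sense(); print(s["tool_pos"],s["orientation"])
for n,f in(("wrist","w5"),("scene","s5"),("side","d5")):
    p,d,C=shot(n,f); P=cloud(d,C)
    m=(P[...,2]>62)&(P[...,2]<76)&(np.hypot(P[...,0]-450,P[...,1]-194)<100)
    k,L,st,ce=cv2.connectedComponentsWithStats(m.astype(np.uint8))
    if k<2: print(n,"none");continue
    i=1+np.argmax(st[1:,4]);Q=P[L==i]; r=cv2.minAreaRect(Q[:,:2].astype(np.float32)); print(n,st[i],np.round(r[0],1),np.round(r[1],1),round(r[2],1),np.median(Q[:,2]))
E
```

```text
time: 5.57
tool_pos: [490.2, -33.2, 170.5]
orientation: [-179.9, 0.1, 3.5]
ft_force: [-0.6, -0.1, -3.5]
finger_gap: 14.8
finger_force: 58.9
time: 6.4
tool_pos: [470.3, 59.6, 171.1]
orientation: [180.0, 0.0, 3.1]
ft_force: [0.3, -0.4, -3.2]
finger_gap: 14.3
finger_force: 58.9
[470.3352419   59.58506921 171.14328679] [1.79964501e+02 1.08339602e-02 3.07636291e+00]
wrist [  32  127  129  148 4753] [447.  194.8] [131.5  92.3] 3.4 70.71043331126319
scene [298 156  38  22 201] [476.1 195.2] [81.8 95.2] 3.9 67.61538082895632
side [143 239  86  68 975] [448.1 194.9] [132.6  92.7] 3.1 69.06314240791393
```

```bash
python3 -m creep '[{"translation":[-0.02,0.08,0],"angular":[0,0,0],"fingers":1},{"translation":[-0.04,0.2,0],"angular":[0,0,0],"fingers":1},{"translation":[-0.08,0.35,0],"angular":[0,0,0],"fingers":1},{"translation":[-0.12,0.5,0],"angular":[0,0,0],"fingers":1},{"translation":[-0.15,0.65,0],"angular":[0,0,0],"fingers":1},{"translation":[-0.18,0.8,0],"angular":[0,0,0],"fingers":1},{"translation":[-0.18,0.9,0],"angular":[0,0,0],"fingers":1},{"translation":[-0.18,0.96,0],"angular":[0,0,0],"fingers":1},{"translation":[-0.18,1,0],"angular":[0,0,0],"fingers":1},{"translation":[-0.18,1,0],"angular":[0,0,0],"fingers":1}]'
python3 -m creep '[{"translation":[0,0.05,0],"angular":[0,0,0],"fingers":1},{"translation":[0,0.1,0],"angular":[0,0,0],"fingers":1},{"translation":[0,0.13,0],"angular":[0,0,0],"fingers":1},{"translation":[0,0.13,0],"angular":[0,0,0],"fingers":1},{"translation":[0,0.13,0],"angular":[0,0,0],"fingers":1}]'
cat > pl.py <<'E'
from h import *
import sys
tag=sys.argv[1]; lz=float(sys.argv[2])
s=ctrl.sense(); print(s["time"],np.round(s["tool_pos"],1),np.round(s["orientation"],1))
for n in("wrist","scene","side"):
    p,d,C=shot(n,n+tag); P=cloud(d,C); hsv=cv2.cvtColor(p,cv2.COLOR_RGB2HSV)
    for nm,a,b in(("rim",64,75),("plate",lz+11,lz+21),("tinall",8,66)):
        m=(P[...,2]>a)&(P[...,2]<b)&(np.hypot(P[...,0]-449,P[...,1]-194)<100)&(hsv[...,1]<80)
        k,L,st,ce=cv2.connectedComponentsWithStats(m.astype(np.uint8))
        if k<2: continue
        i=1+np.argmax(st[1:,4])
        if st[i,4]<40: continue
        Q=P[L==i]; r=cv2.minAreaRect(Q[:,:2].astype(np.float32)); print(n,nm,st[i,4],np.round(r[0],1),np.round(r[1],1),round(r[2],1),np.median(Q[:,2]).round(1))
E
python3 pl.py 6 131
python3 - <<'E'
from h import *
a=load("scene6")[0][90:220,220:400]; b=load("side6")[0][170:330,90:290]
cv2.imwrite("pics/c.png",np.hstack([cv2.resize(a,(400,300)),cv2.resize(b,(400,300))])[:,:,::-1])
E
```

```text
time: 7.38
tool_pos: [448.5, 181.5, 171.3]
orientation: [-180.0, -0.0, 3.2]
ft_force: [0.0, -0.0, -4.6]
finger_gap: 14.5
finger_force: 58.9
time: 7.8
tool_pos: [448.6, 196.3, 171.3]
orientation: [180.0, 0.0, 3.1]
ft_force: [0.3, -0.5, -3.9]
finger_gap: 14.4
finger_force: 58.9
7.8 [448.6 196.3 171.3] [180.    0.    3.1]
wrist plate 24200 [465.6 197.1] [112.  106.9] 2.9 148.7
scene rim 292 [449.2 193.3] [135.   95.6] 4.2 68.5
scene plate 642 [450.3 191.9] [153.5 109.6] 5.5 147.3
scene tinall 962 [471.9 162.6] [160.5  79. ] 37.6 37.1
side rim 577 [448.  195.3] [132.2  92. ] 3.6 69.3
side plate 2623 [449.2 195.6] [149.2 107.7] 3.2 147.5
side tinall 1693 [426.5 225.2] [160.8  76.8] 37.5 37.6
```

View pics/c.png

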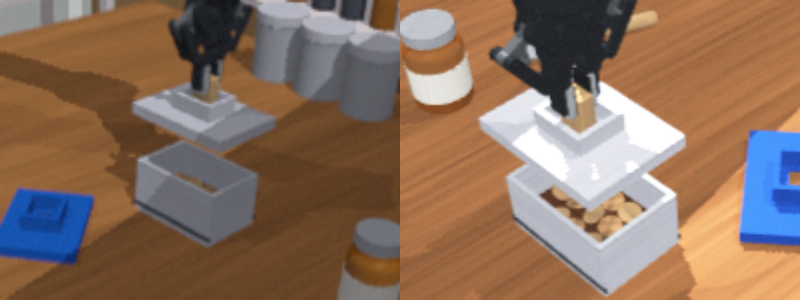

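The lid hangs squarely above the tin in both views, within about 1 mm. I apply a small correction and lower it.

```bash
python3 -m creep '[{"translation":[-0.01,-0.005,-0.05],"angular":[0,0,0],"fingers":1},{"translation":[-0.01,-0.005,-0.13],"angular":[0,0,0],"fingers":1},{"translation":[-0.01,-0.005,-0.22],"angular":[0,0,0],"fingers":1},{"translation":[-0.01,-0.005,-0.31],"angular":[0,0,0],"fingers":1},{"translation":[-0.01,-0.005,-0.38],"angular":[0,0,0],"fingers":1},{"translation":[-0.01,-0.005,-0.43],"angular":[0,0,0],"fingers":1},{"translation":[-0.01,-0.005,-0.46],"angular":[0,0,0],"fingers":1},{"translation":[-0.01,-0.005,-0.46],"angular":[0,0,0],"fingers":1},{"translation":[-0.01,-0.005,-0.46],"angular":[0,0,0],"fingers":1}]'
python3 pl.py 7 76
```

```text
time: 8.7
tool_pos: [447.5, 195.8, 116.0]
orientation: [-180.0, 0.0, 3.1]
ft_force: [-0.6, 0.1, -4.3]
finger_gap: 14.4
finger_force: 58.9
8.7 [447.5 195.8 116. ] [-180.     0.     3.1]
wrist plate 24215 [464.4 196.5] [111.6 107. ] 3.2 93.4
scene rim 139 [471.3 162.8] [155.   74.7] 36.0 68.3
scene plate 659 [449.5 193.8] [150.3 109.6] 3.3 92.2
scene tinall 960 [470.9 163.7] [162.4  79.7] 37.0 37.3
side plate 2512 [448.2 195.6] [148.3 107.8] 3.1 92.8
side tinall 1608 [448.6 195.7] [136.2  92.7] 3.7 35.7
```

```bash
python3 -m creep '[{"translation":[0,-0.002,-0.02],"angular":[0,0,0],"fingers":1},{"translation":[0,-0.002,-0.035],"angular":[0,0,0],"fingers":1},{"translation":[0,-0.002,-0.05],"angular":[0,0,0],"fingers":1},{"translation":[0,-0.002,-0.06],"angular":[0,0,0],"fingers":1},{"translation":[0,-0.002,-0.07],"angular":[0,0,0],"fingers":1},{"translation":[0,-0.002,-0.07],"angular":[0,0,0],"fingers":1},{"translation":[0,-0.002,-0.07],"angular":[0,0,0],"fingers":1}]'
python3 -m creep '[{"translation":[0,0,-0.01],"angular":[0,0,0],"fingers":1},{"translation":[0,0,-0.02],"angular":[0,0,0],"fingers":1},{"translation":[0,0,-0.03],"angular":[0,0,0],"fingers":1},{"translation":[0,0,-0.035],"angular":[0,0,0],"fingers":1},{"translation":[0,0,-0.035],"angular":[0,0,0],"fingers":1}]'
```

```text
time: 9.43
tool_pos: [447.4, 195.4, 107.6]
orientation: [180.0, 0.0, 3.1]
ft_force: [-0.8, 0.1, -4.3]
finger_gap: 15.0
finger_force: 58.9
time: 9.85
tool_pos: [447.3, 195.4, 103.3]
orientation: [180.0, 0.0, 3.1]
ft_force: [0.1, 0.2, -2.9]
finger_gap: 14.8
finger_force: 58.9
```

Free so far; about 1.5 mm remains to seat.

```bash
python3 -m creep '[{"translation":[0,0,-0.004],"angular":[0,0,0],"fingers":1},{"translation":[0,0,-0.008],"angular":[0,0,0],"fingers":1},{"translation":[0,0,-0.012],"angular":[0,0,0],"fingers":1},{"translation":[0,0,-0.012],"angular":[0,0,0],"fingers":1}]'
python3 -m creep '[{"translation":[0,0,-0.004],"angular":[0,0,0],"fingers":1},{"translation":[0,0,-0.006],"angular":[0,0,0],"fingers":1},{"translation":[0,0,-0.006],"angular":[0,0,0],"fingers":1}]'; python3 pl.py 8 62
```

```text
time: 10.18
tool_pos: [447.4, 195.4, 102.0]
orientation: [180.0, -0.0, 3.1]
ft_force: [0.4, 0.5, -3.1]
finger_gap: 14.3
finger_force: 58.9
time: 10.43
tool_pos: [447.4, 195.5, 101.8]
orientation: [180.0, -0.0, 3.1]
ft_force: [-3.0, -0.8, 4.4]
finger_gap: 14.8
finger_force: 60.1
10.4333 [447.4 195.5 101.8] [180.   -0.    3.1]
wrist plate 24224 [464.5 196. ] [111.5 106.9] 3.2 79.3
scene rim 207 [476.6 160.5] [180.2  87.6] 39.0 69.8
scene plate 652 [450.2 193.8] [148.4 111.7] 3.5 77.8
scene tinall 860 [471.3 163.6] [162.4  82.3] 37.5 33.7
side rim 376 [420.8 227.5] [179.   85.9] 39.8 70.0
side plate 2463 [448.  195.1] [148.5 108.1] 3.2 78.1
side tinall 1254 [445.3 198.6] [141.9  98.9] 2.9 29.6
```

Contact came at the right height: the plate is at 79.3, which is 17.3 + 62. Release gently.

```bash
python3 -m creep '[{"translation":[0,0,0],"angular":[0,0,0],"fingers":0.5},{"translation":[0,0,0],"angular":[0,0,0],"fingers":0.3},{"translation":[0,0,0],"angular":[0,0,0],"fingers":0},{"translation":[0,0,0],"angular":[0,0,0],"fingers":-0.3},{"translation":[0,0,0.04],"angular":[0,0,0],"fingers":-0.5},{"translation":[0,0,0.1],"angular":[0,0,0],"fingers":-0.8},{"translation":[0,0,0.2],"angular":[0,0,0],"fingers":-0.8},{"translation":[0,0,0.3],"angular":[0,0,0],"fingers":-0.8},{"translation":[0,0,0.3],"angular":[0,0,0],"fingers":-0.8}]'
python3 lidw.py w9 62 448 195; python3 pl.py 9 62
```

```text
time: 11.33
tool_pos: [448.7, 196.2, 139.9]
orientation: [-179.9, -0.2, 3.1]
ft_force: [0.8, -0.5, -0.8]
finger_gap: 77.2
finger_force: 0.0
11.3333 [448.7 196.2 139.9] [-179.9   -0.2    3.1] 77.22198923203115 [ 0.8 -0.5 -0.8]
plate [  178   100   166   197 22582] [446.7 195.1] [146.9 107.1] 3.2 79.3
collar [ 220  170   82   91 3049] [447.3 195.1] [61.2 50.4] 3.0 99.2
knob [ 245  201   28   56 1515] [447.9 196.2] [30.4 15.9] 3.0 123.1
11.3833 [448.4 195.8 138.8] [-179.9   -0.2    3.1]
wrist plate 22796 [447.2 195.1] [146.5 107.2] 3.3 79.3
scene rim 207 [475.3 161.4] [180.4  84.8] 38.6 69.6
scene plate 656 [449.3 193.5] [150.9 110.5] 3.7 77.8
scene tinall 863 [469.2 158.9] [168.3  85.5] 37.2 34.2
side rim 376 [421.5 228.3] [180.2  86.6] 39.1 69.7
side plate 2715 [448.5 194.9] [149.4 108.5] 2.9 78.1
side tinall 1239 [445.4 198.2] [140.8  99.9] 3.1 29.7
```

View pics/w9.png

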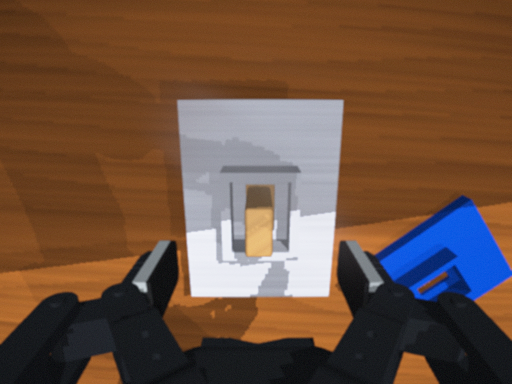

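Both lids sit home on the tin: plate 79.3, collar 99.2, knob around (259,228) in the picture. Now I lower over the collar with the fingers about 60 mm apart.

```bash
python3 -m creep '[{"translation":[-0.008,-0.002,-0.06],"angular":[0,0,0],"fingers":-0.45},{"translation":[-0.008,-0.002,-0.14],"angular":[0,0,0],"fingers":-0.45},{"translation":[-0.008,-0.002,-0.22],"angular":[0,0,0],"fingers":-0.45},{"translation":[-0.008,-0.002,-0.28],"angular":[0,0,0],"fingers":-0.45},{"translation":[-0.008,-0.002,-0.34],"angular":[0,0,0],"fingers":-0.45},{"translation":[-0.008,-0.002,-0.39],"angular":[0,0,0],"fingers":-0.45},{"translation":[-0.008,-0.002,-0.43],"angular":[0,0,0],"fingers":-0.45},{"translation":[-0.008,-0.002,-0.46],"angular":[0,0,0],"fingers":-0.45},{"translation":[-0.008,-0.002,-0.46],"angular":[0,0,0],"fingers":-0.45},{"translation":[-0.008,-0.002,-0.46],"angular":[0,0,0],"fingers":-0.45}]'
python3 - <<'E'
from h import *
a=shot("wrist","w10")[0][80:,100:420]; b=shot("side","d10")[0][190:310,110:250]
cv2.imwrite("pics/e.png",np.hstack([cv2.resize(a,(420,399)),cv2.resize(b,(380,399))])[:,:,::-1])
E
```

```text
time: 12.37
tool_pos: [446.4, 195.2, 82.1]
orientation: [180.0, 0.0, 3.1]
ft_force: [-0.5, -0.2, -0.4]
finger_gap: 62.2
finger_force: 0.0
```

View pics/e.png

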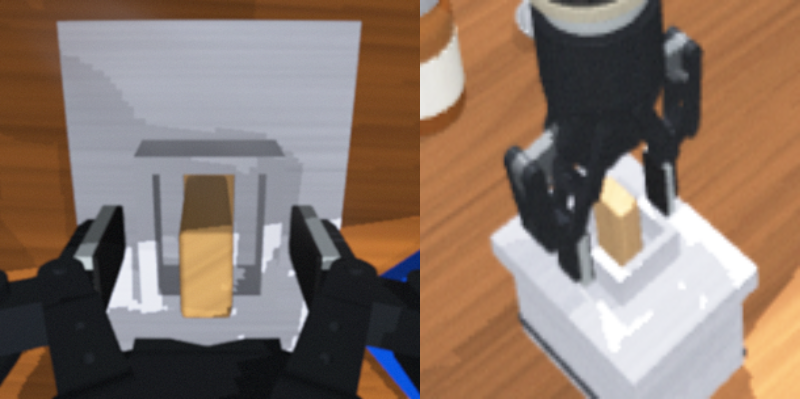

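The fingers straddle the collar with the knob between them, and the tips are still above the plate. I ease down further, guarded by force.

```bash
python3 -m creep '[{"translation":[0,0.002,-0.01],"angular":[0,0,0],"fingers":-0.4},{"translation":[0,0.002,-0.02],"angular":[0,0,0],"fingers":-0.36},{"translation":[0,0.002,-0.025],"angular":[0,0,0],"fingers":-0.36},{"translation":[0,0.002,-0.025],"angular":[0,0,0],"fingers":-0.36}]'
python3 -m creep '[{"translation":[0,0,-0.008],"angular":[0,0,0],"fingers":-0.36},{"translation":[0,0,-0.016],"angular":[0,0,0],"fingers":-0.36},{"translation":[0,0,-0.016],"angular":[0,0,0],"fingers":-0.36}]'
```

```text
time: 12.8
tool_pos: [446.4, 195.4, 79.1]
orientation: [180.0, -0.0, 3.1]
ft_force: [-0.2, -0.1, 0.4]
finger_gap: 58.0
finger_force: 0.0
time: 13.05
tool_pos: [446.4, 195.4, 77.1]
orientation: [180.0, 0.0, 3.1]
ft_force: [-0.4, 0.5, 0.2]
finger_gap: 58.0
finger_force: 0.0
```

```bash
python3 -m creep '[{"translation":[0,0,-0.008],"angular":[0,0,0],"fingers":-0.36},{"translation":[0,0,-0.016],"angular":[0,0,0],"fingers":-0.36},{"translation":[0,0,-0.016],"angular":[0,0,0],"fingers":-0.36}]'
python3 -m creep '[{"translation":[0,0,0],"angular":[0,0,0],"fingers":-0.28},{"translation":[0,0,0],"angular":[0,0,0],"fingers":-0.22},{"translation":[0,0,0],"angular":[0,0,0],"fingers":-0.15},{"translation":[0,0,0],"angular":[0,0,0],"fingers":0.1},{"translation":[0,0,0],"angular":[0,0,0],"fingers":0.5},{"translation":[0,0,0],"angular":[0,0,0],"fingers":1},{"translation":[0,0,0],"angular":[0,0,0],"fingers":1},{"translation":[0,0,0],"angular":[0,0,0],"fingers":1}]'
```

```text
time: 13.3
tool_pos: [446.3, 195.4, 75.1]
orientation: [180.0, 0.0, 3.1]
ft_force: [0.0, -0.6, 1.0]
finger_gap: 57.9
finger_force: 0.0
time: 13.97
tool_pos: [446.5, 195.4, 75.6]
orientation: [180.0, -0.0, 3.1]
ft_force: [-1.8, -1.1, 5.8]
finger_gap: 48.8
finger_force: 61.9
```

```bash
python3 -m creep '[{"translation":[0,0,0.01],"angular":[0,0,0],"fingers":1},{"translation":[0,0,0.02],"angular":[0,0,0],"fingers":1},{"translation":[0,0,0.035],"angular":[0,0,0],"fingers":1},{"translation":[0,0,0.05],"angular":[0,0,0],"fingers":1},{"translation":[0,0,0.07],"angular":[0,0,0],"fingers":1},{"translation":[0,0,0.09],"angular":[0,0,0],"fingers":1},{"translation":[0,0,0.12],"angular":[0,0,0],"fingers":1},{"translation":[0,0,0.15],"angular":[0,0,0],"fingers":1},{"translation":[0,0,0.15],"angular":[0,0,0],"fingers":1}]'
python3 pl.py 11 80; python3 - <<'E'
from h import *
a=load("scene11")[0][100:220,240:380]; b=load("side11")[0][190:310,110:250]
cv2.imwrite("pics/f.png",np.hstack([cv2.resize(a,(400,343)),cv2.resize(b,(400,343))])[:,:,::-1])
E
```

```text
time: 14.72
tool_pos: [446.9, 195.7, 94.1]
orientation: [-180.0, -0.1, 3.1]
ft_force: [0.8, -0.1, -0.1]
finger_gap: 48.9
finger_force: 62.2
14.7167 [446.9 195.7  94.1] [-1.8e+02 -1.0e-01  3.1e+00]
wrist plate 28198 [476.4 197.7] [ 88.8 107.1] 3.3 97.8
scene rim 195 [469.8 165.2] [155.6  73.2] 36.8 68.8
scene plate 634 [450.2 193.9] [149.5 111.1] 3.7 95.8
scene tinall 955 [449.8 191.3] [135.4  93. ] 3.6 37.1
side rim 100 [383.8 191.8] [ 4.7 88.9] 4.2 66.8
side plate 2157 [448.4 196.1] [149.7 107.7] 3.1 96.0
side tinall 1648 [426.9 224.7] [161.4  78.7] 38.2 36.5
```

View pics/f.png

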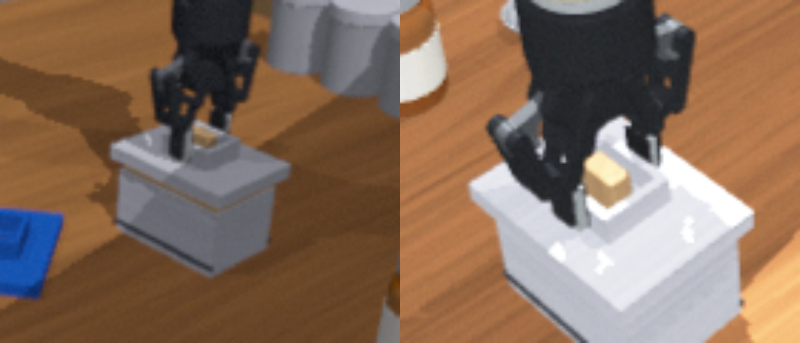

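The cover has risen 18 mm alone and level while the inner lid stays, its flange edge visible at the rim. I continue straight up.

```bash
python3 -m creep '[{"translation":[0,0,0.03],"angular":[0,0,0],"fingers":1},{"translation":[0,0,0.07],"angular":[0,0,0],"fingers":1},{"translation":[0,0,0.12],"angular":[0,0,0],"fingers":1},{"translation":[0,0,0.18],"angular":[0,0,0],"fingers":1},{"translation":[0,0,0.25],"angular":[0,0,0],"fingers":1},{"translation":[0,0,0.33],"angular":[0,0,0],"fingers":1},{"translation":[0,0,0.42],"angular":[0,0,0],"fingers":1},{"translation":[0,0,0.52],"angular":[0,0,0],"fingers":1},{"translation":[0,0,0.6],"angular":[0,0,0],"fingers":1},{"translation":[0,0,0.65],"angular":[0,0,0],"fingers":1},{"translation":[0,0,0.68],"angular":[0,0,0],"fingers":1},{"translation":[0,0,0.68],"angular":[0,0,0],"fingers":1}]'
python3 -m creep '[{"translation":[0,0,0],"angular":[0,0,0],"fingers":1},{"translation":[0,0,0],"angular":[0,0,0],"fingers":1},{"translation":[0,0,0],"angular":[0,0,0],"fingers":1}]'
python3 pl.py 12 161; python3 - <<'E'
from h import *
a=load("scene12")[0][80:220,230:390]; b=load("side12")[0][170:310,100:260]
cv2.imwrite("pics/g.png",np.hstack([cv2.resize(a,(400,350)),cv2.resize(b,(400,350))])[:,:,::-1])
E
```

```text
time: 15.87
tool_pos: [446.8, 195.5, 175.8]
orientation: [-180.0, -0.1, 3.1]
ft_force: [-0.1, 0.7, -2.2]
finger_gap: 48.5
finger_force: 62.2
time: 16.12
tool_pos: [446.1, 195.2, 174.3]
orientation: [180.0, 0.1, 3.1]
ft_force: [0.0, 0.3, -0.7]
finger_gap: 48.6
finger_force: 62.2
16.1167 [446.1 195.2 174.3] [1.8e+02 1.0e-01 3.1e+00]
wrist plate 28260 [475.5 197.5] [ 88.9 107.2] 3.2 177.9
scene rim 174 [469.8 164.3] [155.2  77. ] 35.5 68.9
scene plate 600 [450.  194.4] [149.3 113.7] 3.6 176.9
scene tinall 962 [471.5 164.8] [160.2  78. ] 38.9 37.0
side rim 521 [447.2 195.2] [131.7  91.6] 3.3 71.0
side plate 2336 [447.3 195.5] [147.4 108.6] 3.0 176.9
side tinall 1703 [426.2 224.8] [160.4  76.9] 38.2 37.2
```

View pics/g.png

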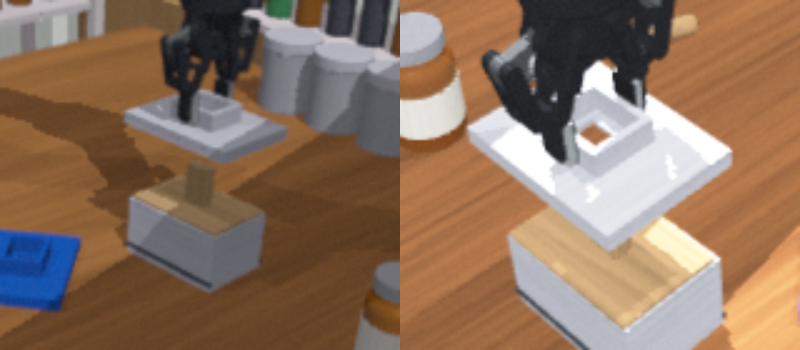

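The cover is held level with its skirt near z 162, well above the knob top at about 122. The inner lid sits flat in the tin.

```bash
python3 -c "
from workcell import ctrl
print(ctrl.sign_off())"
```

```text
the job is handed in; nothing more can be done
None
```

Both lids were seated on the tin together; the cover was then lifted off alone and is held still and level about 40 mm above the knob, with the inner lid flat in the tin; job handed in at about 16 s.

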